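Shut the row of tasting taps with one fingertip

ROBOT

A 6-joint arm with a two-finger parallel gripper is mounted at the origin on the work surface; the furniture and walls round the work are solid. World frame = base frame: x ahead of the robot, y to its left, z up, the work surface at z = 0. Lengths are in m, angles in rad, forces in N, time in s.
With the tool pointing down it reaches from about 0.225 to 0.875 m from the base axis. Payload 3.4 kg.
Tool frame: the origin (TCP) lies at the very end of the fingers, on their centre line; the grasp point (between the pads) lies 19 mm behind it (manip.pinch_z is the distance from the TCP to the grasp point, in m); z points along the fingers, y is the line along which they close (so a half turn about z gives the same grasp; the last joint's range is limited). The gripper opens to 85 mm and grips with 20 to 120 N. Pads are 22 mm wide; open, the fingers measure 114 mm over their backs; the gripper's body (76 mm by 85 mm) begins 54 mm behind the grasp point. The pads swing forward as they close: fully open they stand 13 mm farther back than shut.
Start: joints at [1.014, 0.276, 1.505, -0, 1.361, -0.121], TCP at [0.243, 0.521, 0.231] pointing down, gripper open.
Joint ranges: [-2.89, 2.89], [-0.75, 2.08], [0.22, 2.7], [-1.18, 4.32], [0.11, 2.71], [-2.7, 2.7]. Speed limits (rad/s): [2.57, 2.57, 3.14, 3.14, 3.14, 3.14].

INTERFACE

Orientations are given as a unit quaternion [w, x, y, z].
In Python, from rig import manip gives the robot as it stands. The module is installed in compiled form; this text tells all that it offers.
- The arm moves only by the shell command python3 -m jog 'ROWS' [FORCE]. ROWS is JSON, a list of rows, each an object of numbers: "dx", "dy", "dz": the shift along the tool's x, y, z each as a share of 25 cm, from -1 to 1; "ax", "ay", "az": the turn, a rotation vector about the tool's x, y, z each as a share of 90 degrees, from -1 to 1; "grip": the opening, from -1 (shut) to 1 (fully open), so that 0 is half open. A call has 1 to 5 rows; each row is the pose to reach, as a shift and turn from the pose commanded when the call began, along the tool's axes at that moment; what a row does not reach only later rows make up. A row lasts 1/12 s, in which the tool goes at most 41.7 mm and 7.16 degrees, less where a joint would pass 70% of its speed; a pose out of reach is approached as far as the arm can. A call with a number of a shift or a turn outside -1 to 1 is refused whole. A call with a gripper value outside its range is refused whole. The fingers move at their own pace and stop on an object; FORCE is the grip in N (left out, the last holds). Time passes only in rows, so rows that repeat a pose let the fingers close. It gives the time, the measured TCP pose, the force, the opening and the grip force at its end, in the units of the state.
- manip.get_state(): the state, without advancing time (a new reading comes with each control period).
- manip.get_image(name): name is "scene" or "side" or "wrist"; returns a dict with "img" (420x560x3 uint8, red, green, blue), "mtx" (3x3 intrinsics, pixels), "world_to_cam" (4x4, takes a point from world to camera coordinates); the wrist camera has in their place "T_tool_cam" (4x4, takes a point from camera to tool coordinates, whose origin is the TCP and whose axes are the flange's). Camera axes: x right, y down, z forward; pixel columns grow to the right and rows downward; lengths in m; the calibration is good to about 2 mm. The wrist camera is an equidistant fisheye: a pixel r from the principal point sees the ray r / f radians off the axis. A picture is of the moment at which its call begins: read the wrist's pose just before it. There is no depth.
- manip.sign_off(): hands the job in; it is judged then, once.
The state is a dict: "clock": time; "qpos": joint angles; "qd": joint speeds; "effort": joint torques, N m; "position": TCP position; "ee_rot": TCP orientation; "contact_force": force on the tool from outside, world axes, zero at the start; "moment": the same for the moment, N m; "width": finger opening in m; "gripper_force": force on a finger pad.
Only numpy, scipy, OpenCV 4.12 (cv2) and the standard library are available. Lean on these libraries where they do the work, as an engineer would, in place of code of your own. Each camera call takes 0.05 s, during which the arm holds its last target. There are 200 camera calls.

TASK

The tasting dispenser has been flushed and drained with its four lever taps open. Run your fingertips lightly along the row, starting at the capped end of the rail, so that one lever after another swings round and lies along the rail, fully shut. Leave the winged isolating cock at the feed end open, and do not shift the glasses that stand on the drip tray.

Things in the scene. Friction and masses are not known exactly. Their poses are not given: they have to be found in the camera images.
- dispenser: Four-tap tasting dispenser of bare steel, fixed to the table: a feed rail on two pillars over a drip tray (135 x 300 x 18 mm, grille 15.5 mm up). Origin: on the table under the middle of the row of taps; +y runs along the rail towards its capped end, -y to its feed end, -x out of the front, z up. Taps at y = +99, +33, -33, -99 mm, spindles at x = -52 mm. Nothing on it is above 198 mm.
- rail_mid (a point): Point on the axis of the rail, above the dispenser's y = 0 (33 mm in diameter, dispenser x = +16 mm, z = 150 mm). The rail runs from its cap at y = +154 mm to the elbow at y = -231 mm. Under the levers the tap bodies are no higher than 163 mm, apart from a gland 14 mm in diameter round each spindle; the spouts end at x = -80 mm, z = 121 mm.
- tap_1 (a joint): Lever of the first tap from the capped end, rad: 0 = fully open (points straight out to the front, dispenser -x); grows as it swings level, counter-clockwise from above; 1.571 = shut at its stop (lies along the rail, points to the feed end, -y). It stays where it is left and turns with about 0.07 N m: 1.3 N at its end, 6 N near its spindle.
- tap_1_spindle (a point): Spindle of the first tap, at mid height of its lever (z = 191 mm). It does not move with the lever. The hub on it, a disc 18 mm in diameter, lies under the lever and ends at z = 184 mm.
- tap_1_end (a point): Free end of the first tap's lever, 56 mm from its spindle, at mid height. The lever is a straight black bar 12 mm wide and 14 mm high (z = 184 to 198 mm) that reaches 7 mm past the spindle at its back; shut, it ends 10 mm short of the next spindle.
- tap_2 (a joint): Lever of the second tap from the capped end, rad: 0 = fully open (points straight out to the front, dispenser -x); grows as it swings level, counter-clockwise from above; 1.571 = shut at its stop (lies along the rail, points to the feed end, -y). It stays where it is left and turns with about 0.07 N m: 1.3 N at its end, 6 N near its spindle.
- tap_2_spindle (a point): Spindle of the second tap, at mid height of its lever (z = 191 mm). It does not move with the lever. The hub on it, a disc 18 mm in diameter, lies under the lever and ends at z = 184 mm.
- tap_2_end (a point): Free end of the second tap's lever, 56 mm from its spindle, at mid height. The lever is a straight black bar 12 mm wide and 14 mm high (z = 184 to 198 mm) that reaches 7 mm past the spindle at its back; shut, it ends 10 mm short of the next spindle.
- tap_3 (a joint): Lever of the third tap from the capped end, rad: 0 = fully open (points straight out to the front, dispenser -x); grows as it swings level, counter-clockwise from above; 1.571 = shut at its stop (lies along the rail, points to the feed end, -y). It stays where it is left and turns with about 0.07 N m: 1.3 N at its end, 6 N near its spindle.
- tap_3_spindle (a point): Spindle of the third tap, at mid height of its lever (z = 191 mm). It does not move with the lever. The hub on it, a disc 18 mm in diameter, lies under the lever and ends at z = 184 mm.
- tap_3_end (a point): Free end of the third tap's lever, 56 mm from its spindle, at mid height. The lever is a straight black bar 12 mm wide and 14 mm high (z = 184 to 198 mm) that reaches 7 mm past the spindle at its back; shut, it ends 10 mm short of the next spindle.
- tap_4 (a joint): Lever of the fourth tap from the capped end, rad: 0 = fully open (points straight out to the front, dispenser -x); grows as it swings level, counter-clockwise from above; 1.571 = shut at its stop (lies along the rail, points to the feed end, -y). It stays where it is left and turns with about 0.07 N m: 1.3 N at its end, 6 N near its spindle.
- tap_4_spindle (a point): Spindle of the fourth tap, at mid height of its lever (z = 191 mm). It does not move with the lever. The hub on it, a disc 18 mm in diameter, lies under the lever and ends at z = 184 mm.
- tap_4_end (a point): Free end of the fourth tap's lever, 56 mm from its spindle, at mid height. The lever is a straight black bar 12 mm wide and 14 mm high (z = 184 to 198 mm) that reaches 7 mm past the spindle at its back; shut, it ends 10 mm short of the next spindle.
- cock (a joint): Isolating cock on the rail at the feed end, rad: 0 = fully open (wings along the rail), grows counter-clockwise to 1.571 = closed. It starts open and stays open.
- cock_handle (a point): Middle of the isolating cock's black two-winged handle (54 mm over the wings, 7 mm thick, 15 mm high, z = 175.5 to 190.5 mm), 75 mm beyond the fourth tap's spindle and 68 mm further back from the front.
- glass_1: Stemless tasting glass, 67 mm in diameter, 92 mm high, standing loose on the grille below the spouts, in the capped end's half of the tray. Origin: centre of its foot.
- glass_2: Stemless tasting glass, 67 mm in diameter, 92 mm high, standing loose on the grille below the spouts, in the feed end's half of the tray. Origin: centre of its foot.
Not all that is in view belongs to the job. What is shaped like the glass_2 but blue is not meant. What is shaped like the glass_1 but blue is not meant.

How it is judged:
At the end, for the whole second after the job is handed in: All four tap levers lie along the rail, each turned to at least 1.40 of its 1.571 rad (within about 10 degrees of the stop); the isolating cock is still open (under 0.35 rad); every glass stands upright within 15 mm of where it stood (value of joint each of tap_1, tap_2, tap_3, tap_4 above 1.4 rad and value of joint cock below 0.35 rad and distance of each of glass_1, glass_2 from where it was at the start of the episode below 0.015 m and angle between each of glass_1, glass_2's own z axis and vertical below 0.1 rad); the robot touches nothing.
It fails at once if the dispenser or a lever is pressed hard (over 20 N) (contact force between the fingers and dispenser above 20 N).
It fails at once if a lever is swung (past 0.8 rad) while the one before it, towards the capped end, still stands open (under 1.0 rad) ((value of joint tap_2 above 0.8 rad and value of joint tap_1 below 1 rad) or (value of joint tap_3 above 0.8 rad and value of joint tap_2 below 1 rad) or (value of joint tap_4 above 0.8 rad and value of joint tap_3 below 1 rad)).
It fails at once if the isolating cock is turned (value of joint cock above 0.35 rad).
It fails at once if a glass is shifted, lifted or tipped (distance of any of glass_1, glass_2 from where it was at the start of the episode above 0.015 m or angle between any of glass_1, glass_2's own z axis and vertical above 0.1 rad).
It also fails if it takes over 40 s, if anything falls off the work surface, if the arm or the gripper's body presses on something with over 40 N, if the wrist force passes 120 N, or if a joint passes its speed limit or range.

## Working session

There is one attempt and no reset: what is moved stays moved. The work goes in short steps, Python scripts to look and compute and a shell command to move; the robot and the scene stay as the last step left them, time stands still between calls to the robot, and variables do not carry over. Pictures are saved under pics/ and viewed, at most 10 in all, crops included, and the job is handed in when it is done.

```bash
mkdir -p pics
cat > s.py <<'E'
from rig import manip
import cv2,sys
for n in ["scene","side"]:
    d=manip.get_image(n); cv2.imwrite(f"pics/{n}0.png",cv2.cvtColor(d["img"],cv2.COLOR_RGB2BGR))
    import numpy as np; np.savez(f"{n}.npz",m=d["mtx"],w=d["world_to_cam"],img=d["img"]); print(n,d["mtx"].tolist(),np.round(d["world_to_cam"],3).tolist())
print(manip.get_state())
E
python3 s.py
```

```text
scene [[529.7160128233764, 0.0, 281.6096232223842], [0.0, 529.7160128233764, 207.90033799826784], [0.0, 0.0, 1.0]] [[0.847, -0.531, 0.007, -0.439], [-0.364, -0.59, -0.721, 0.366], [0.387, 0.608, -0.693, 0.816], [0.0, 0.0, 0.0, 1.0]]
side [[461.46890541294886, 0.0, 275.84824690305277], [0.0, 461.46890541294886, 213.98263429078747], [0.0, 0.0, 1.0]] [[-0.998, -0.065, 0.013, 0.588], [-0.048, 0.567, -0.822, 0.085], [0.046, -0.821, -0.569, 0.982], [0.0, 0.0, 0.0, 1.0]]
{'clock': 0.1, 'qpos': array([ 1.01398383e+00,  2.76555359e-01,  1.50600642e+00, -2.46882148e-05,
        1.36066766e+00, -1.21007639e-01]), 'qd': array([ 0.00026166, -0.00090803, -0.00294531,  0.00035196,  0.00052644,
       -0.00129517]), 'effort': array([ 9.07075155e-04, -4.17698371e+01, -2.46405262e+01, -2.06428008e-04,
        5.82543624e-03, -1.12963957e-05]), 'position': array([0.24250402, 0.52085609, 0.23051277]), 'ee_rot': array([-2.60698319e-04,  2.16179534e-01,  9.76353286e-01, -7.75853171e-04]), 'contact_force': array([ 0.52581765, -1.03959038, -0.4592488 ]), 'moment': array([0.01762588, 0.02224253, 0.02151592]), 'gripper_force': 0.0, 'width': 0.0854508461333281}
```

View pics/scene0.png

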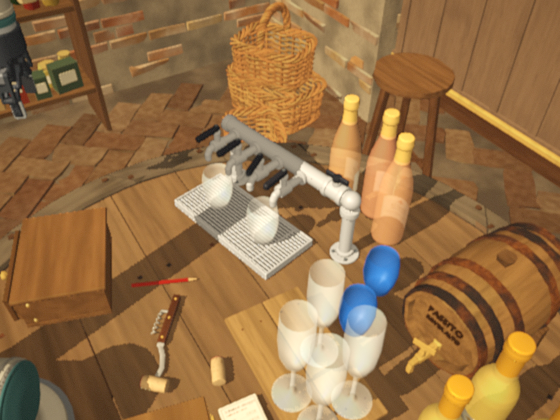

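View pics/side0.png

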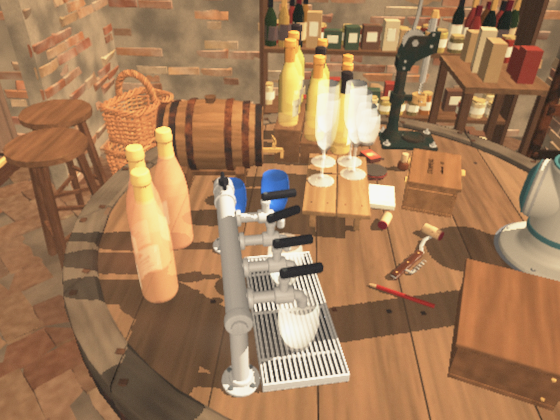

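```bash
python3 -c "
import cv2
a=cv2.imread('pics/scene0.png')[95:285,165:375];b=cv2.imread('pics/side0.png')[165:405,200:370]
cv2.imwrite('pics/a.png',cv2.resize(a,None,fx=3,fy=3,interpolation=2));cv2.imwrite('pics/b.png',cv2.resize(b,None,fx=2.5,fy=2.5,interpolation=2))"
```

```text
(no output)
```

View pics/a.png

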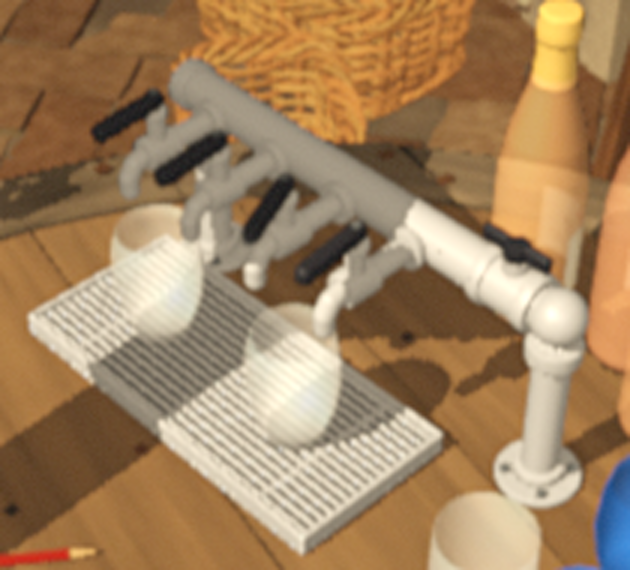

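View pics/b.png

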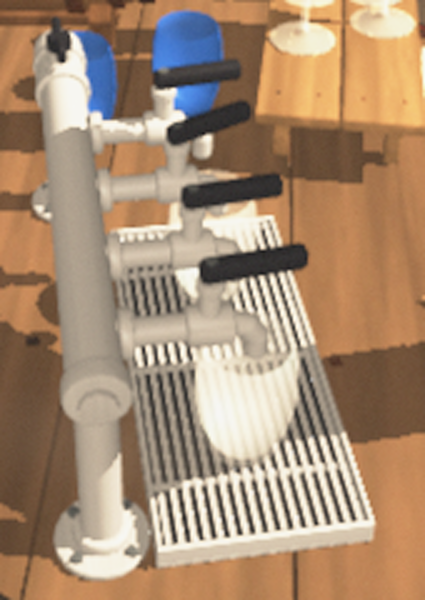

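```bash
cat > fit.py <<'E'
import numpy as np
from scipy.optimize import least_squares
C={n:np.load(n+".npz") for n in("scene","side")}
def pr(n,p):
    c=C[n]; q=c["w"][:3,:3]@p+c["w"][:3,3]; return (c["m"]@q)[:2]/q[2]
L={"scene":[[(197.3,139.7),(217.3,128.3)],[(218.7,153.7),(239.7,142.7)],[(248.3,173),(261.7,156)],[(266,186),(286,172.3)]],
"side":[[(322.8,268.2),(281.2,273)],[(312.4,239.8),(273.6,243.8)],[(299.2,209),(268,218.2)],[(296,192.6),(261.6,196.2)]]}
Y=[.099,.033,-.033,-.099]
def W(v,p):
    c,s=np.cos(v[2]),np.sin(v[2]); return np.array([v[0]+c*p[0]-s*p[1],v[1]+s*p[0]+c*p[1],p[2]])
def lev(v,i,r): a=v[4+i]; return W(v,[-.052-r*np.cos(a),Y[i]-r*np.sin(a),.191])
def F(v):
    o=[]
    for n in L:
        for i in range(4):
            for k,r in enumerate((.056,-.007)): o.append(pr(n,lev(v,i,r))-L[n][i][k])
    o.append(pr("side",W(v,[.016,.154,.15]))-(238.8,325))
    o.append(pr("scene",W(v,[.016,-.231,.15]))-(350,200))
    o.append(pr("scene",W(v,[.016,-.174,.187]))-(337.7,177.3)); o.append(pr("side",W(v,[.016,-.174,.187]))-(223.2,181))
    t=v[3]
    for n,x,y,u in(("scene",-1,1,(175,201.7)),("scene",-1,-1,(266,275)),("scene",1,-1,(312,240.7)),("side",-1,1,(349.2,375)),("side",1,1,(263.2,386)),("side",-1,-1,(308.8,251.8))):
        o.append(pr(n,W(v,[t+x*.0675,y*.15,.018]))-u)
    return np.ravel(o)
best=min((least_squares(F,[.3+.2,.5,y,-.07,0,0,0,0],loss="soft_l1") for y in(-3,-1.5,0,1.5,3)),key=lambda r:r.cost)
v=best.x; print(best.cost,np.round(v,4)); print(np.round(F(v).reshape(-1,2),1).tolist())
for i in range(4): print(i+1,"sp",lev(v,i,0).round(4),"end",lev(v,i,.056).round(4))
print("feeddir",np.round(W(v,[0,-1,0])-W(v,[0,0,0]),4),"front",np.round(W(v,[-1,0,0])-W(v,[0,0,0]),4)); np.save("v.npy",v)
E
python3 fit.py
```

```text
35.71882430167437 [ 0.6309  0.2342  0.2158 -0.0822  0.0743  0.0722  0.4084  0.1325]
[[-0.8, 0.9], [1.9, -1.3], [-1.2, 1.6], [0.6, -1.9], [-0.2, 1.5], [-0.0, -0.9], [-0.7, 2.6], [0.4, -1.2], [0.4, -0.3], [-1.7, 1.2], [0.7, -0.5], [-1.0, 0.8], [0.4, -0.3], [-0.8, 1.8], [0.3, -0.2], [-0.0, 1.2], [0.7, 4.6], [9.5, 6.4], [0.4, -0.3], [0.4, -1.5], [-0.5, -1.7], [0.0, 0.2], [1.1, -0.8], [0.9, -0.4], [-0.6, -0.6], [0.4, -0.6]]
1 sp [0.5589 0.3197 0.191 ] end [0.5053 0.3037 0.191 ]
2 sp [0.5731 0.2553 0.191 ] end [0.5194 0.2394 0.191 ]
3 sp [0.5872 0.1908 0.191 ] end [0.5417 0.1581 0.191 ]
4 sp [0.6013 0.1263 0.191 ] end [0.5487 0.1072 0.191 ]
feeddir [ 0.2141 -0.9768  0.    ] front [-0.9768 -0.2141  0.    ]
```

The rig sits at about (0.631, 0.234) with yaw 0.216, and the levers are slightly open at differing angles. First I'll shut the fingers and align the tool's y with the rail.

```bash
python3 -m jog '[{"az":-0.416,"grip":-1},{"az":-0.416,"grip":-1},{"az":-0.416,"grip":-1},{"az":-0.416,"grip":-1},{"az":-0.416,"grip":-1}]'
cat > go.py <<'E'
import numpy as np,sys
from rig import manip
from scipy.spatial.transform import Rotation as R
v=np.load("v.npy"); s=manip.get_state(); q=s["ee_rot"]; r=R.from_quat([q[1],q[2],q[3],q[0]])
c,k=np.cos(v[2]),np.sin(v[2]); D=np.array([[c,-k,0],[k,c,0],[0,0,1]]); o=np.array([v[0],v[1],0])
l=D.T@(s["position"]-o); print("t",round(s["clock"],2),"disp mm: d",round((-.052-l[0])*1e3,1),"y",round(l[1]*1e3,1),"z",round(l[2]*1e3,1),"F",s["contact_force"].round(1),"w",round(s["width"],4))
print("tool in disp\n",(D.T@r.as_matrix()).round(3))
for a in sys.argv[1:]:
    d,y,z=[float(t)/1e3 for t in a.split(",")]; p=o+D@[-.052-d,y,z]; print(a,(r.inv().apply(p-s["position"])/.25).round(4))
E
python3 go.py 30,145,231
```

```text
t 0.1 disp mm: d 266.0 y 363.2 z 230.5 F [ 0.5 -1.  -0.5] w 0.0855
tool in disp
 [[-0.795  0.606 -0.001]
 [ 0.606  0.795 -0.001]
 [ 0.    -0.002 -1.   ]]
30,145,231 [-1.28   -0.1215 -0.002 ]schema error: expected keys dx, dy, dz, ax, ay, az, grip
```

```bash
python3 -m jog '[{"dx":0,"dy":0,"dz":0,"ax":0,"ay":0,"az":-0.416,"grip":-1},{"dx":0,"dy":0,"dz":0,"ax":0,"ay":0,"az":-0.416,"grip":-1},{"dx":0,"dy":0,"dz":0,"ax":0,"ay":0,"az":-0.416,"grip":-1},{"dx":0,"dy":0,"dz":0,"ax":0,"ay":0,"az":-0.416,"grip":-1},{"dx":0,"dy":0,"dz":0,"ax":0,"ay":0,"az":-0.416,"grip":-1}]'
python3 go.py 30,145,231
```

```text
clock: 0.52
position: [0.2426, 0.521, 0.2308]
ee_rot: [-0.0, -0.098, 0.995, -0.0]
contact_force: [0.9, -0.6, 0.2]
width: 0.0257
gripper_force: 0.0
t 0.52 disp mm: d 265.9 y 363.3 z 230.8 F [ 0.9 -0.6  0.2] w 0.0257
tool in disp
 [[-1.     0.02  -0.001]
 [ 0.02   1.    -0.001]
 [ 0.001 -0.001 -1.   ]]
30,145,231 [-9.612e-01 -8.538e-01 -8.000e-04]
```

```bash
python3 -m jog '[{"dx":-0.48,"dy":-0.427,"dz":0,"ax":0,"ay":0,"az":-0.013,"grip":-1},{"dx":-0.48,"dy":-0.427,"dz":0,"ax":0,"ay":0,"az":-0.013,"grip":-1},{"dx":-0.48,"dy":-0.427,"dz":0,"ax":0,"ay":0,"az":-0.013,"grip":-1},{"dx":-0.48,"dy":-0.427,"dz":0,"ax":0,"ay":0,"az":-0.013,"grip":-1},{"dx":-0.48,"dy":-0.427,"dz":0,"ax":0,"ay":0,"az":-0.013,"grip":-1}]'
python3 go.py 30,145,231
```

```text
clock: 0.93
position: [0.3864, 0.4355, 0.2306]
ee_rot: [0.002, -0.102, 0.995, -0.002]
contact_force: [-0.7, 0.0, -0.4]
width: -0.0001
gripper_force: 0.0
t 0.93 disp mm: d 143.8 y 249.0 z 230.6 F [-0.7  0.  -0.4] w -0.0001
tool in disp
 [[-1.     0.012  0.003]
 [ 0.012  1.    -0.004]
 [-0.003 -0.004 -1.   ]]
30,145,231 [-0.4599 -0.4108  0.0014]
```

```bash
python3 -m jog '[{"dx":-0.46,"dy":-0.436,"dz":0,"ax":0,"ay":0,"az":0,"grip":-1},{"dx":-0.46,"dy":-0.436,"dz":0,"ax":0,"ay":0,"az":0,"grip":-1},{"dx":-0.46,"dy":-0.436,"dz":0,"ax":0,"ay":0,"az":0,"grip":-1},{"dx":-0.46,"dy":-0.436,"dz":0,"ax":0,"ay":0,"az":0,"grip":-1},{"dx":-0.46,"dy":-0.436,"dz":0,"ax":0,"ay":0,"az":0,"grip":-1}]'
python3 go.py 30,145,188
python3 - <<'E'
from rig import manip
import cv2,numpy as np
a=cv2.cvtColor(manip.get_image("scene")["img"],4)[60:220,165:375];b=cv2.cvtColor(manip.get_image("side")["img"],4)[165:405,200:370]
cv2.imwrite('pics/c.png',np.hstack([cv2.resize(a,(420,320)),cv2.resize(b,(227,320))]))
E
```

```text
clock: 1.35
position: [0.5213, 0.3527, 0.2303]
ee_rot: [0.001, -0.102, 0.995, -0.001]
contact_force: [0.4, 0.4, 0.4]
width: 0.0002
gripper_force: 0.0
t 1.35 disp mm: d 29.7 y 139.3 z 230.3 F [0.4 0.4 0.4] w 0.0002
tool in disp
 [[-1.     0.012  0.003]
 [ 0.011  1.    -0.003]
 [-0.003 -0.003 -1.   ]]
30,145,188 [0.002  0.0234 0.1689]
```

View pics/c.png

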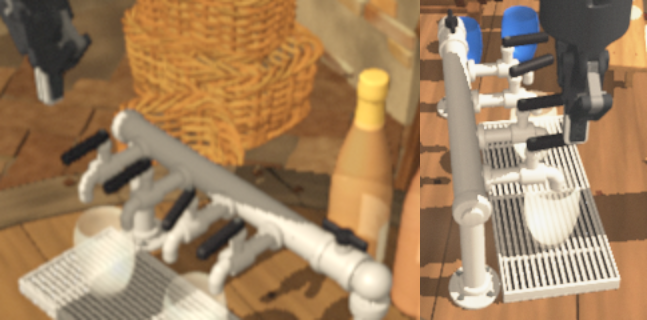

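The tool is above and beside lever 1, with the fingertip at about scene (188,110) and side (318,272). I'll check that against the projection.

```bash
python3 - <<'E' | tail -1
from fit import *
p=[.5213,.3527,.2303]; print(pr("scene",np.array(p)),pr("side",np.array(p)))
E
python3 -m jog '[{"dx":0,"dy":0.0,"dz":0.08,"ax":0,"ay":0,"az":0,"grip":-1},{"dx":0,"dy":0.0,"dz":0.15,"ax":0,"ay":0,"az":0,"grip":-1},{"dx":0,"dy":0.0,"dz":0.169,"ax":0,"ay":0,"az":0,"grip":-1},{"dx":0,"dy":0.0,"dz":0.169,"ax":0,"ay":0,"az":0,"grip":-1}]'
python3 go.py 30,114,188 30,84,188
```

```text
[191.21412276 110.05008915] [313.45397039 269.41075558]
clock: 1.78
position: [0.5134, 0.3567, 0.1874]
ee_rot: [-0.002, -0.105, 0.994, -0.001]
contact_force: [-0.5, -0.1, 0.5]
width: 0.0001
gripper_force: 0.0
t 1.78 disp mm: d 36.5 y 144.9 z 187.4 F [-0.5 -0.1  0.5] w 0.0001
tool in disp
 [[-1.     0.005 -0.004]
 [ 0.005  1.    -0.001]
 [ 0.004 -0.001 -1.   ]]
30,114,188 [-0.0268 -0.1234 -0.0024]
30,84,188 [-0.0273 -0.2434 -0.0023]
```

```bash
python3 -m jog '[{"dx":0,"dy":0,"dz":0,"ax":0,"ay":0,"az":0,"grip":-1},{"dx":0,"dy":0,"dz":0,"ax":0,"ay":0,"az":0,"grip":-1},{"dx":0,"dy":0,"dz":0,"ax":0,"ay":0,"az":0,"grip":-1}]'
python3 go.py 30,114,188 30,84,188
```

```text
clock: 2.03
position: [0.5161, 0.3571, 0.1904]
ee_rot: [0.001, -0.105, 0.994, 0.001]
contact_force: [-0.3, 0.5, 0.5]
width: -0.0001
gripper_force: 0.0
t 2.03 disp mm: d 33.8 y 144.6 z 190.4 F [-0.3  0.5  0.5] w -0.0001
tool in disp
 [[-1.     0.006  0.002]
 [ 0.006  1.     0.001]
 [-0.002  0.001 -1.   ]]
30,114,188 [-0.0159 -0.1224  0.0094]
30,84,188 [-0.0166 -0.2424  0.0093]
```

```bash
python3 -m jog '[{"dx":-0.005,"dy":-0.025,"dz":0.002,"ax":0,"ay":0,"az":0,"grip":-1},{"dx":-0.01,"dy":-0.05,"dz":0.004,"ax":0,"ay":0,"az":0,"grip":-1},{"dx":-0.01,"dy":-0.075,"dz":0.006,"ax":0,"ay":0,"az":0,"grip":-1},{"dx":-0.01,"dy":-0.1,"dz":0.006,"ax":0,"ay":0,"az":0,"grip":-1},{"dx":-0.01,"dy":-0.125,"dz":0.006,"ax":0,"ay":0,"az":0,"grip":-1}]'
python3 go.py
python3 -m jog '[{"dx":0,"dy":-0.025,"dz":0,"ax":0,"ay":0,"az":0,"grip":-1},{"dx":0,"dy":-0.05,"dz":0,"ax":0,"ay":0,"az":0,"grip":-1},{"dx":0,"dy":-0.075,"dz":0,"ax":0,"ay":0,"az":0,"grip":-1},{"dx":0,"dy":-0.1,"dz":0,"ax":0,"ay":0,"az":0,"grip":-1}]'
python3 go.py 20,60,188 30,60,188
```

```text
clock: 2.45
position: [0.5248, 0.3261, 0.1876]
ee_rot: [-0.0, -0.104, 0.995, 0.001]
contact_force: [-0.5, 4.0, 0.2]
width: -0.0001
gripper_force: 1.6
t 2.45 disp mm: d 32.0 y 112.6 z 187.6 F [-0.5  4.   0.2] w -0.0001
tool in disp
 [[-1.     0.007 -0.   ]
 [ 0.007  1.     0.002]
 [ 0.     0.002 -1.   ]]
clock: 2.78
position: [0.5298, 0.3012, 0.1876]
ee_rot: [-0.0, -0.105, 0.995, 0.0]
contact_force: [-0.9, 2.6, -0.1]
width: -0.0004
gripper_force: 1.2
t 2.78 disp mm: d 32.4 y 87.2 z 187.6 F [-0.9  2.6 -0.1] w -0.0004
tool in disp
 [[-1.     0.006 -0.   ]
 [ 0.006  1.     0.   ]
 [ 0.     0.    -1.   ]]
20,60,188 [-0.0502 -0.1083 -0.0015]
30,60,188 [-0.0102 -0.1086 -0.0014]
```

```bash
python3 -m jog '[{"dx":-0.01,"dy":-0.025,"dz":0,"ax":0,"ay":0,"az":0,"grip":-1},{"dx":-0.02,"dy":-0.05,"dz":0,"ax":0,"ay":0,"az":0,"grip":-1},{"dx":-0.03,"dy":-0.075,"dz":0,"ax":0,"ay":0,"az":0,"grip":-1},{"dx":-0.04,"dy":-0.1,"dz":0,"ax":0,"ay":0,"az":0,"grip":-1},{"dx":-0.05,"dy":-0.105,"dz":0,"ax":0,"ay":0,"az":0,"grip":-1}]'
python3 go.py
python3 -m jog '[{"dx":0,"dy":0,"dz":0,"ax":0,"ay":0,"az":0,"grip":-1},{"dx":0,"dy":0,"dz":0,"ax":0,"ay":0,"az":0,"grip":-1}]'
python3 go.py 20,60,188 30,60,188
python3 - <<'E'
from rig import manip
import cv2,numpy as np
a=cv2.cvtColor(manip.get_image("scene")["img"],4)[60:220,165:375];b=cv2.cvtColor(manip.get_image("side")["img"],4)[165:325,200:370]
cv2.imwrite('pics/d.png',np.hstack([cv2.resize(a,(420,320)),cv2.resize(b,(340,320))]))
E
```

```text
clock: 3.2
position: [0.5482, 0.277, 0.1873]
ee_rot: [-0.0, -0.104, 0.995, -0.001]
contact_force: [-1.5, 0.4, -0.4]
width: -0.0002
gripper_force: 0.8
t 3.2 disp mm: d 19.6 y 59.6 z 187.3 F [-1.5  0.4 -0.4] w -0.0002
tool in disp
 [[-1.     0.007 -0.001]
 [ 0.007  1.    -0.002]
 [ 0.001 -0.002 -1.   ]]
clock: 3.37
position: [0.5485, 0.2782, 0.1875]
ee_rot: [0.0, -0.104, 0.995, -0.0]
contact_force: [-0.9, -0.7, -0.1]
width: -0.0
gripper_force: 0.1
t 3.37 disp mm: d 19.1 y 60.6 z 187.5 F [-0.9 -0.7 -0.1] w -0.0
tool in disp
 [[-1.     0.007  0.001]
 [ 0.007  1.    -0.001]
 [-0.001 -0.001 -1.   ]]
20,60,188 [ 0.0036 -0.0026 -0.0019]
30,60,188 [ 0.0436 -0.0029 -0.002 ]
```

View pics/d.png

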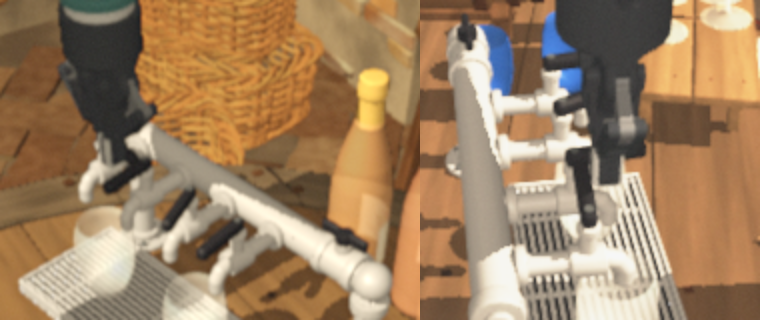

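Lever 1 in the side view runs from (590,215) to (572,155), close to the line of spindles, so it is nearly shut. I'll press 3 mm more to find the stop, then back out.

```bash
python3 -m jog '[{"dx":-0.006,"dy":0,"dz":0,"ax":0,"ay":0,"az":0,"grip":-1},{"dx":-0.012,"dy":0,"dz":0,"ax":0,"ay":0,"az":0,"grip":-1},{"dx":-0.012,"dy":0,"dz":0,"ax":0,"ay":0,"az":0,"grip":-1}]'
python3 go.py 30,60,188 30,22,188
```

```text
clock: 3.72
position: [0.5505, 0.2792, 0.1876]
ee_rot: [-0.0, -0.105, 0.994, -0.0]
contact_force: [-1.8, -0.7, 0.5]
width: 0.0
gripper_force: 0.8
t 3.72 disp mm: d 16.9 y 61.2 z 187.6 F [-1.8 -0.7  0.5] w 0.0
tool in disp
 [[-1.     0.006 -0.001]
 [ 0.006  1.    -0.001]
 [ 0.001 -0.001 -1.   ]]
30,60,188 [ 0.0524 -0.0053 -0.0016]
30,22,188 [ 0.0515 -0.1573 -0.0015]
```

```bash
python3 -m jog '[{"dx":0.03,"dy":0,"dz":0,"ax":0,"ay":0,"az":0,"grip":-1},{"dx":0.055,"dy":-0.01,"dz":0,"ax":0,"ay":0,"az":0,"grip":-1},{"dx":0.055,"dy":-0.03,"dz":0,"ax":0,"ay":0,"az":0,"grip":-1},{"dx":0.055,"dy":-0.055,"dz":0,"ax":0,"ay":0,"az":0,"grip":-1},{"dx":0.055,"dy":-0.08,"dz":0,"ax":0,"ay":0,"az":0,"grip":-1}]'
python3 -m jog '[{"dx":0,"dy":-0.025,"dz":0,"ax":0,"ay":0,"az":0,"grip":-1},{"dx":0,"dy":-0.05,"dz":0,"ax":0,"ay":0,"az":0,"grip":-1},{"dx":0,"dy":-0.075,"dz":0,"ax":0,"ay":0,"az":0,"grip":-1}]'
python3 go.py 16.5,-8,188
```

```text
clock: 4.13
position: [0.5406, 0.2575, 0.1877]
ee_rot: [-0.0, -0.105, 0.995, 0.001]
contact_force: [-1.6, 4.2, -0.7]
width: -0.0002
gripper_force: 1.8
clock: 4.38
position: [0.5455, 0.238, 0.1877]
ee_rot: [0.0, -0.105, 0.995, 0.0]
contact_force: [-1.6, 2.1, -0.4]
width: 0.0003
gripper_force: 1.3
t 4.38 disp mm: d 30.6 y 22.1 z 187.7 F [-1.6  2.1 -0.4] w 0.0003
tool in disp
 [[-1.     0.006  0.   ]
 [ 0.006  1.     0.   ]
 [-0.     0.    -1.   ]]
16.5,-8,188 [-0.0573 -0.12   -0.0013]
```

```bash
python3 -m jog '[{"dx":-0.01,"dy":-0.025,"dz":0,"ax":0,"ay":0,"az":0,"grip":-1},{"dx":-0.02,"dy":-0.05,"dz":0,"ax":0,"ay":0,"az":0,"grip":-1},{"dx":-0.03,"dy":-0.075,"dz":0,"ax":0,"ay":0,"az":0,"grip":-1},{"dx":-0.04,"dy":-0.1,"dz":0,"ax":0,"ay":0,"az":0,"grip":-1},{"dx":-0.048,"dy":-0.115,"dz":0,"ax":0,"ay":0,"az":0,"grip":-1}]'
python3 -m jog '[{"dx":-0.006,"dy":0,"dz":0,"ax":0,"ay":0,"az":0,"grip":-1},{"dx":-0.009,"dy":0,"dz":0,"ax":0,"ay":0,"az":0,"grip":-1},{"dx":-0.009,"dy":0,"dz":0,"ax":0,"ay":0,"az":0,"grip":-1}]'
python3 go.py 30,-6,188 30,-44,188
```

```text
clock: 4.8
position: [0.5636, 0.2116, 0.1874]
ee_rot: [-0.0, -0.104, 0.995, -0.001]
contact_force: [-2.2, 0.9, -0.8]
width: 0.0
gripper_force: 0.7
clock: 5.05
position: [0.5653, 0.2126, 0.1874]
ee_rot: [-0.0, -0.105, 0.995, -0.001]
contact_force: [-1.6, -1.4, -0.4]
width: 0.0001
gripper_force: 0.9
t 5.05 disp mm: d 16.7 y -7.0 z 187.4 F [-1.6 -1.4 -0.4] w 0.0001
tool in disp
 [[-1.     0.006 -0.001]
 [ 0.006  1.    -0.001]
 [ 0.001 -0.001 -1.   ]]
30,-6,188 [ 0.0531  0.0035 -0.0025]
30,-44,188 [ 0.0521 -0.1485 -0.0022]
```

```bash
python3 -m jog '[{"dx":0.03,"dy":0,"dz":0,"ax":0,"ay":0,"az":0,"grip":-1},{"dx":0.055,"dy":-0.01,"dz":0,"ax":0,"ay":0,"az":0,"grip":-1},{"dx":0.055,"dy":-0.03,"dz":0,"ax":0,"ay":0,"az":0,"grip":-1},{"dx":0.055,"dy":-0.055,"dz":0,"ax":0,"ay":0,"az":0,"grip":-1},{"dx":0.055,"dy":-0.08,"dz":0,"ax":0,"ay":0,"az":0,"grip":-1}]'
python3 -m jog '[{"dx":0,"dy":-0.025,"dz":0,"ax":0,"ay":0,"az":0,"grip":-1},{"dx":0,"dy":-0.05,"dz":0,"ax":0,"ay":0,"az":0,"grip":-1},{"dx":0,"dy":-0.07,"dz":0,"ax":0,"ay":0,"az":0,"grip":-1}]'
python3 go.py 16.5,-74,188
```

```text
clock: 5.47
position: [0.5561, 0.1914, 0.188]
ee_rot: [0.001, -0.105, 0.994, 0.001]
contact_force: [-0.6, 3.6, -0.1]
width: -0.0001
gripper_force: 1.6
clock: 5.72
position: [0.5594, 0.1734, 0.1876]
ee_rot: [-0.0, -0.104, 0.995, 0.0]
contact_force: [-0.6, 1.9, 0.3]
width: -0.0004
gripper_force: 1.2
t 5.72 disp mm: d 30.8 y -44.1 z 187.6 F [-0.6  1.9  0.3] w -0.0004
tool in disp
 [[-1.     0.007 -0.   ]
 [ 0.007  1.     0.001]
 [ 0.     0.001 -1.   ]]
16.5,-74,188 [-0.0581 -0.1194 -0.0018]
```

```bash
python3 -m jog '[{"dx":-0.01,"dy":-0.025,"dz":0,"ax":0,"ay":0,"az":0,"grip":-1},{"dx":-0.02,"dy":-0.05,"dz":0,"ax":0,"ay":0,"az":0,"grip":-1},{"dx":-0.03,"dy":-0.075,"dz":0,"ax":0,"ay":0,"az":0,"grip":-1},{"dx":-0.04,"dy":-0.1,"dz":0,"ax":0,"ay":0,"az":0,"grip":-1},{"dx":-0.048,"dy":-0.115,"dz":0,"ax":0,"ay":0,"az":0,"grip":-1}]'
python3 -m jog '[{"dx":-0.006,"dy":0,"dz":0,"ax":0,"ay":0,"az":0,"grip":-1},{"dx":-0.009,"dy":0,"dz":0,"ax":0,"ay":0,"az":0,"grip":-1},{"dx":-0.009,"dy":0,"dz":0,"ax":0,"ay":0,"az":0,"grip":-1}]'
python3 go.py 16.5,-74,188 30,-110,188
```

```text
clock: 6.13
position: [0.5778, 0.1469, 0.1874]
ee_rot: [-0.0, -0.104, 0.995, -0.001]
contact_force: [-1.7, 0.4, -0.5]
width: 0.0004
gripper_force: 0.7
clock: 6.38
position: [0.5796, 0.148, 0.1874]
ee_rot: [-0.0, -0.105, 0.995, -0.001]
contact_force: [-2.0, -1.4, -0.3]
width: -0.0001
gripper_force: 0.8
t 6.38 disp mm: d 16.6 y -73.2 z 187.4 F [-2.  -1.4 -0.3] w -0.0001
tool in disp
 [[-1.     0.006 -0.001]
 [ 0.006  1.    -0.001]
 [ 0.001 -0.001 -1.   ]]
16.5,-74,188 [-0.0004 -0.0033 -0.0023]
30,-110,188 [ 0.0526 -0.1477 -0.0021]
```

```bash
python3 -m jog '[{"dx":0.03,"dy":0,"dz":0,"ax":0,"ay":0,"az":0,"grip":-1},{"dx":0.055,"dy":-0.01,"dz":0,"ax":0,"ay":0,"az":0,"grip":-1},{"dx":0.055,"dy":-0.03,"dz":0,"ax":0,"ay":0,"az":0,"grip":-1},{"dx":0.055,"dy":-0.055,"dz":0,"ax":0,"ay":0,"az":0,"grip":-1},{"dx":0.055,"dy":-0.08,"dz":0,"ax":0,"ay":0,"az":0,"grip":-1}]'
python3 -m jog '[{"dx":0,"dy":-0.025,"dz":0,"ax":0,"ay":0,"az":0,"grip":-1},{"dx":0,"dy":-0.05,"dz":0,"ax":0,"ay":0,"az":0,"grip":-1},{"dx":0,"dy":-0.07,"dz":0,"ax":0,"ay":0,"az":0,"grip":-1}]'
python3 go.py 16.5,-140,188
```

```text
clock: 6.8
position: [0.5697, 0.1271, 0.1878]
ee_rot: [0.0, -0.105, 0.995, 0.001]
contact_force: [-1.6, 4.0, -0.2]
width: -0.0
gripper_force: 1.7
clock: 7.05
position: [0.574, 0.1084, 0.1876]
ee_rot: [-0.0, -0.104, 0.995, -0.0]
contact_force: [-1.8, 2.5, -0.2]
width: -0.0001
gripper_force: 1.2
t 7.05 disp mm: d 30.5 y -110.6 z 187.6 F [-1.8  2.5 -0.2] w -0.0001
tool in disp
 [[-1.     0.007 -0.   ]
 [ 0.007  1.    -0.   ]
 [ 0.    -0.    -1.   ]]
16.5,-140,188 [-0.0569 -0.1171 -0.0017]
```

```bash
python3 -m jog '[{"dx":-0.01,"dy":-0.025,"dz":0,"ax":0,"ay":0,"az":0,"grip":-1},{"dx":-0.02,"dy":-0.05,"dz":0,"ax":0,"ay":0,"az":0,"grip":-1},{"dx":-0.03,"dy":-0.075,"dz":0,"ax":0,"ay":0,"az":0,"grip":-1},{"dx":-0.04,"dy":-0.1,"dz":0,"ax":0,"ay":0,"az":0,"grip":-1},{"dx":-0.048,"dy":-0.115,"dz":0,"ax":0,"ay":0,"az":0,"grip":-1}]'
python3 -m jog '[{"dx":-0.006,"dy":0,"dz":0,"ax":0,"ay":0,"az":0,"grip":-1},{"dx":-0.009,"dy":0,"dz":0,"ax":0,"ay":0,"az":0,"grip":-1},{"dx":-0.009,"dy":0,"dz":0,"ax":0,"ay":0,"az":0,"grip":-1}]'
python3 go.py
python3 -m jog '[{"dx":0.05,"dy":0,"dz":0,"ax":0,"ay":0,"az":0,"grip":-1},{"dx":0.15,"dy":0,"dz":-0.05,"ax":0,"ay":0,"az":0,"grip":-1},{"dx":0.25,"dy":0,"dz":-0.15,"ax":0,"ay":0,"az":0,"grip":-1},{"dx":0.35,"dy":0,"dz":-0.3,"ax":0,"ay":0,"az":0,"grip":-1},{"dx":0.45,"dy":0,"dz":-0.4,"ax":0,"ay":0,"az":0,"grip":-1}]'
python3 -m jog '[{"dx":0.12,"dy":0,"dz":-0.1,"ax":0,"ay":0,"az":0,"grip":-1},{"dx":0.24,"dy":0,"dz":-0.2,"ax":0,"ay":0,"az":0,"grip":-1},{"dx":0.24,"dy":0,"dz":-0.2,"ax":0,"ay":0,"az":0,"grip":-1},{"dx":0.24,"dy":0,"dz":-0.2,"ax":0,"ay":0,"az":0,"grip":-1}]'
python3 - <<'E'
from rig import manip
import cv2,numpy as np
a=cv2.cvtColor(manip.get_image("scene")["img"],4)[95:255,165:375];b=cv2.cvtColor(manip.get_image("side")["img"],4)[165:365,200:370]
cv2.imwrite('pics/e.png',np.hstack([cv2.resize(a,None,fx=2,fy=2.5),cv2.resize(b,None,fx=2,fy=2)]))
E
```

```text
clock: 7.47
position: [0.5922, 0.0822, 0.1874]
ee_rot: [0.0, -0.104, 0.995, -0.001]
contact_force: [-1.6, 1.1, -0.0]
width: -0.0001
gripper_force: 0.7
clock: 7.72
position: [0.5939, 0.0834, 0.1875]
ee_rot: [-0.0, -0.105, 0.995, -0.001]
contact_force: [-0.5, -1.1, -0.1]
width: 0.0001
gripper_force: 0.8
t 7.72 disp mm: d 16.5 y -139.4 z 187.5 F [-0.5 -1.1 -0.1] w 0.0001
tool in disp
 [[-1.     0.006 -0.   ]
 [ 0.006  1.    -0.001]
 [ 0.    -0.001 -1.   ]]
clock: 8.13
position: [0.484, 0.061, 0.2893]
ee_rot: [0.002, -0.105, 0.994, 0.0]
contact_force: [0.2, -0.3, 1.2]
width: 0.0003
gripper_force: 0.0
clock: 8.47
position: [0.4254, 0.0484, 0.34]
ee_rot: [0.004, -0.105, 0.995, -0.0]
contact_force: [0.4, -0.0, 0.0]
width: -0.0002
gripper_force: 0.0
```

View pics/e.png

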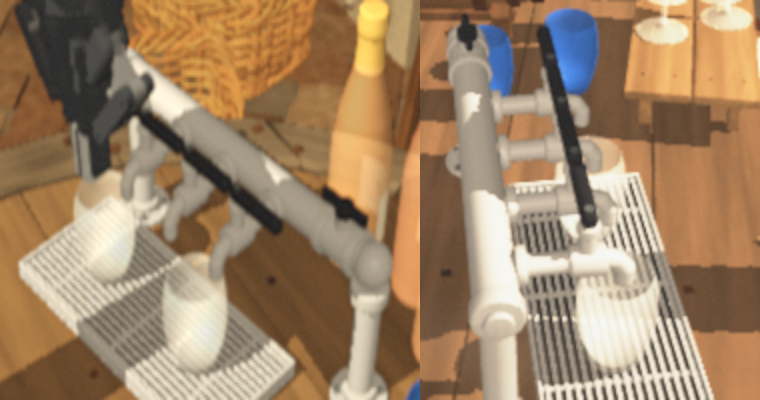

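In the side view all four levers lie in one straight line from (590,220) to (543,30), parallel to the rail. The cock's wings at (467,30) still run along the rail, and the glasses haven't moved.

```bash
python3 -c "
from rig import manip
print(manip.sign_off())"
```

```text
the job is handed in; nothing more can be done
None
```

I swung all four levers shut in order from the capped end and handed the job in at about 8.5 s; the final pictures show the levers in line along the rail, the cock open and the glasses in place, but the sign-off gave no verdict.

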